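# Clamp a sample pot with the fold-out crank

### The arm

A 6-joint arm with a two-finger parallel gripper is mounted at the origin on the work surface. World frame = base frame: x ahead of the robot, y to its left, z up, the work surface at z = 0. Lengths are in m, angles in rad, forces in N, time in s.
With the tool pointing down it reaches from about 0.35 to 0.975 m from the base axis. Payload 17.4 kg.
Tool frame: the origin (TCP) lies at the very end of the fingers, on their centre line; the grasp point (between the pads) lies 19 mm behind it; z points along the fingers, y is the line along which they close (so a half turn about z gives the same grasp; the last joint's range is limited). The gripper opens to 85 mm and grips with 20 to 120 N. Pads are 22 mm wide; open, the fingers measure 114 mm over their backs; the gripper's body (76 mm by 85 mm) begins 54 mm behind the grasp point. The pads swing forward as they close: fully open they stand 13 mm farther back than shut.
Start: joints at [-1.376, 0.116, 1.442, -0, 1.584, -0.038], TCP at [0.156, -0.657, 0.231] pointing down, gripper open.
Joint ranges: [-2.83, 2.83], [-0.83, 2.19], [0.07, 2.5], [-1.14, 4.28], [0.01, 3], [-2.97, 2.97]. Speed limits (rad/s): [1.89, 1.89, 2.22, 3.14, 3.14, 3.14].

### API

Orientations are given as [roll, pitch, yaw] about the fixed x, y, z axes, in that order (R = Rz(yaw) Ry(pitch) Rx(roll)).
In Python, from workcell import env gives the robot as it stands.
- The arm moves only by the shell command python3 -m pendant 'ROWS' [FORCE]. ROWS is JSON, a list of rows, each a list of 3 entries, a list of its own where there are three numbers: the finger opening in cm, from 0 to 8.54, then the shift along the world's x, y, z in cm, then the turn about the world's z in rad. A call has 1 to 12 rows; each row shifts and turns the commanded pose from where the row before left it; what a row does not reach is not made up. A row lasts 1/12 s, in which the tool goes at most 41.7 mm and 7.16 degrees, less where a joint would pass 70% of its speed; a pose out of reach is approached as far as the arm can. A call is refused whole if a number of a shift passes 4.17 or a number of a turn 0.125, either way. A call with a gripper value outside its range is refused whole. The fingers move at their own pace and stop on an object; FORCE is the grip in N (left out, the last holds). Time passes only in rows, so rows that do not move let the fingers close. It gives the time, the measured TCP pose, the force, the opening and the grip force at its end, in the units of the state.
- env.get_state(): the state, without advancing time (a new reading comes with each control period).
- env.snapshot(name): name is "scene" or "top" or "wrist"; returns a dict with "img" (384x512x3 uint8, blue, green, red), "vfov" (degrees; the focal length in pixels is half the picture's height over the tangent of half this angle, whatever the lens; pixels are square), "cx", "cy" (the principal point, pixels), "cam_to_world" (4x4, takes a point from camera to world coordinates); the wrist camera has in their place "T_tool_cam" (4x4, takes a point from camera to tool coordinates, whose origin is the TCP and whose axes are the flange's). Camera axes: x right, y down, z forward; pixel columns grow to the right and rows downward; lengths in m; the calibration is good to about 2 mm. A picture is of the moment at which its call begins: read the wrist's pose just before it. There is no depth.
- env.job_done(): hands the job in; it is judged then, once.
Trained networks look in a picture, given as the dict that the camera call returned (one of the last four; its "shot" number tells which), for a name from the list of things; names that differ only in an ending like _2 or _b are one class to them, and where a whole thing is asked for, a point or a joint stands for the part that bears it (a point fixed in the world has none). Each returns a list of dicts, best first, with "score" (0 to 1); they miss things now and then, are a little off and sometimes report something else, mostly with a low value. They report only what shows in the picture. A call takes as long as a camera call. They do not tell look-alikes from the thing itself.
- env.recognise(name, picture): "centre" ([x, y, z] in m, in the coordinates of the camera as it stood for that picture, good to about 4 mm: the middle of the surface that is visible of it).
- env.cut_out(name, picture): "region" (384x512 bool, what is visible of it).
- env.spot_point(name, picture): "centre" ([x, y, z] in m, in the coordinates of the camera as it stood for that picture, good to about 4 mm: a listed point, or the origin of a listed thing).
The state is a dict: "clock": time; "q": joint angles; "joint_vel": joint speeds; "joint_torque": joint torques, N m; "position": TCP position; "eef_rot": TCP orientation; "force": force on the tool from outside, world axes, zero at the start; "moment": the same for the moment, N m; "gripper_width": finger opening in m; "finger_force": force on a finger pad.
Only numpy, scipy, OpenCV 4.12 (cv2) and the standard library are available. Lean on these libraries where they do the work, as an engineer would, in place of code of your own. Each camera call takes 0.05 s, during which the arm holds its last target. There are 200 camera calls.

### The job

Clamp the sample pot for its cap test: swing the folding red crank handle up out of the handwheel before turning the wheel, then crank clockwise (seen from above) until the jaw has pushed the pot home against the stop block and holds it firmly, stopping as soon as the crank clearly stiffens so that the thin pot is not crushed. Then fold the handle back down flat on the wheel, leaving the pot clamped and upright, and leave the amber bottle, the beaker and the green tub where they stand.

Things in the scene. Friction and masses are not known exactly. Their poses are not given: they have to be found in the camera images.
- clamp: The pot clamp, fixed: cream bed 130 x 335 x 20 mm, gearbox 100 x 100 mm, 105 mm high, with a handwheel on top. Origin on the bench under the wheel's axis, z up; its -y axis is the way the jaw pushes. On the bed past the pot stands the grey stop block, 72 mm high, with a rubber V; the pot seated in it is centred 165 to 185 mm along -y: set anew each time, not measured.
- wheel_center (a point): Centre of the handwheel's flat face, 125 mm above the bench: a grey disc 140 mm across, 14 mm thick, on a vertical axis. This point stays put. Clockwise seen from above drives the jaw out, 11 mm per radian; from the start it takes 2.2 to 5.7 rad to clamp the pot, and an end stop comes at least 6.6 rad on.
- wheel: The handwheel as it turns; origin at the centre of its face, z up, its -x axis points to the handle's hinge pin. The bearing is stiff: turning it takes 6 to 8 N at the handle (between steps a still tool reads less, 1 to 5 N), and it stays where it is left, also with the jaw loaded up to about 34 N; a higher load creeps back to that when let go.
- crank_pivot (a point): Hinge pin of the folding handle: 58 mm from the wheel's axis, 21 mm above its face, between two steel cheeks (18 mm long, 38 mm over both, 30 mm high). It goes round with the wheel. The pin is level and tangential: the handle swings in the upright plane through the wheel's axis.
- crank_tip (a point): Outer end of the folding handle, on its centre line, 87 mm from the pivot. Red round grip, 18 mm in diameter, from 15 to 87 mm off the pivot; it spins freely about its own length. Folded, the handle lies level across the wheel through its axis and 29 mm beyond, centre line 21 mm above the face (12 mm free beneath); swung out it stands upright on the pivot.
- crank (a joint): Fold angle of the handle: 0 = folded flat on the wheel, 1.57 = straight up, 1.70 = its stop, leaning slightly outward. The hinge is stiff (about 2 N at the grip) and stays at any angle. Swung out means beyond 1.25.
- jaw: Jaw on the gearbox's rack: plate 70 mm wide, 56 mm high, black rubber face, moved by the wheel alone. Origin at the middle of the face, 56 mm above the bench; -y is the way it pushes. With the pot on the stop the rubber is squeezed and the force climbs by some 15 N per mm; 1 N more at the handle than free turning takes is about 5 N at the jaw. Firm: 12 N or more. Crushed: above 60 N.
- pot: The sample pot, 64 mm in diameter and 100 mm high, thin white plastic with a paper band and a blue lid, about 0.25 kg, loose and upright on the clamp's bed (20 mm above the bench) between jaw and stop. Origin at the centre of its underside, z up.
- reagent: Bystander: amber bottle with black cap, 54 mm in diameter, 120 mm high, on the bench. Origin at the centre of its underside.
- beaker: Bystander: glass beaker, 68 mm across, 85 mm high, on the bench. Origin at the centre of its underside.
- tub: Bystander: green tub with a white lid, 70 mm in diameter, 80 mm high, on the bench. Origin at the centre of its underside.
There are look-alikes about, which are no part of the job. What is shaped like the pot but pink is not meant.

How it is judged:
By the outcome, as a careful person would: the job done as asked, in the order asked, and still so for the second after the job is handed in, with the robot touching nothing.
It also fails if it takes over 72 s, if anything falls off the work surface, if the arm or the gripper's body presses on something with over 40 N, if the wrist force passes 120 N, or if a joint passes its speed limit or range.

## Working session

There is one attempt and no reset: what is moved stays moved. The work goes in short steps, Python scripts to look and compute and a shell command to move; the robot and the scene stay as the last step left them, time stands still between calls to the robot, and variables do not carry over. Pictures are saved under pics/ and viewed, at most 12 in all, crops included, and the job is handed in when it is done.

```bash
mkdir -p pics; ls
cat > h.py <<'E'
import numpy as np,cv2
from workcell import env
from scipy.spatial.transform import Rotation as R
def shot(n):
    s=env.get_state(); p=env.snapshot(n)
    if n=="wrist":
        T=np.eye(4);r=np.array(s["eef_rot"]);T[:3,:3]=R.from_euler('xyz',r).as_matrix() if r.size==3 else r;T[:3,3]=s["position"]
        p["M"]=T@np.array(p["T_tool_cam"])
    else: p["M"]=np.array(p["cam_to_world"])
    return p
def w(p,c): return (p["M"]@np.r_[c,1])[:3]
def pix(p,X):
    c=np.linalg.inv(p["M"])@np.r_[X,1]; f=192/np.tan(np.radians(p["vfov"])/2)
    return np.array([f*c[0]/c[2]+p["cx"],f*c[1]/c[2]+p["cy"]])
E
python3 - <<'E'
from h import *
print(env.get_state())
ims=[]
for n in ["scene","top","wrist"]:
    p=shot(n);cv2.imwrite(f"pics/a_{n}.png",p["img"]);print(n,p["M"].round(3).tolist(),p["vfov"],p["cx"],p["cy"])
    for k in ["clamp","wheel_center","wheel","crank_pivot","crank_tip","jaw","pot","reagent","beaker","tub"]:
        print(k,[(w(p,d["centre"]).round(3).tolist(),pix(p,w(p,d["centre"])).round().tolist(),round(d["score"],2)) for d in env.spot_point(k,p)[:3]])
    ims.append(p["img"])
cv2.imwrite("pics/a.png",cv2.resize(np.vstack([np.hstack(ims[:2])]),(800,300)))
E
```

```text
pics
{'clock': 0.0, 'q': array([-1.37579727e+00,  1.16493701e-01,  1.44229628e+00, -2.89276074e-05,
        1.58400252e+00, -3.78052418e-02]), 'joint_vel': array([-0.00049431,  0.00052016, -0.00088656,  0.00158843, -0.00099025,
        0.00207374]), 'joint_torque': array([ 2.90620970e-03, -7.31981134e+01, -6.32502651e+01,  2.27421087e-04,
        6.16449164e-03,  1.73096294e-05]), 'position': array([ 0.15566777, -0.65659696,  0.23053771]), 'eef_rot': array([-3.14039257e+00, -1.64448449e-05,  2.32803929e-01]), 'force': array([-0.26925802, -0.17387967, -0.62894239]), 'moment': array([0.01738454, 0.0123337 , 0.01149887]), 'finger_force': 0.0, 'gripper_width': 0.0856647389909658}
scene [[0.416, 0.529, -0.74, 1.151], [0.909, -0.226, 0.35, -0.291], [0.018, -0.818, -0.575, 0.589], [0.0, 0.0, 0.0, 1.0]] 55.29360512601605 250.56557788235745 190.50154402228566
clamp [([0.512, 0.016, 0.002], [252.0, 220.0], 0.88), ([0.537, 0.002, 0.149], [252.0, 176.0], 0.19)]
wheel_center [([0.514, 0.021, 0.124], [255.0, 179.0], 0.73)]
wheel [([0.516, 0.019, 0.124], [255.0, 179.0], 0.76)]
crank_pivot [([0.472,
[... 962 characters left out ...]
.82)]
jaw [([0.49, -0.075, 0.055], [275.0, 217.0], 0.85), ([0.515, 0.02, 0.129], [236.0, 205.0], 0.74)]
pot [([0.509, -0.33, 0.001], [371.0, 209.0], 0.93), ([0.657, -0.255, 0.001], [340.0, 154.0], 0.83), ([0.485, -0.125, 0.017], [294.0, 219.0], 0.74)]
reagent [([0.624, -0.118, -0.0], [289.0, 167.0], 0.95)]
beaker [([0.351, -0.125, 0.003], [295.0, 272.0], 0.86)]
tub [([0.665, 0.108, -0.003], [203.0, 153.0], 0.93)]
wrist [[0.232, -0.933, -0.275, 0.225], [-0.973, -0.222, -0.065, -0.64], [-0.0, 0.282, -0.959, 0.374], [0.0, 0.0, 0.0, 1.0]] 69.39259936237038 254.68261586409102 190.58351492300847
clamp []
wheel_center []
wheel []
crank_pivot []
crank_tip []
jaw []
pot []
reagent []
beaker []
tub []
```

View pics/a.png

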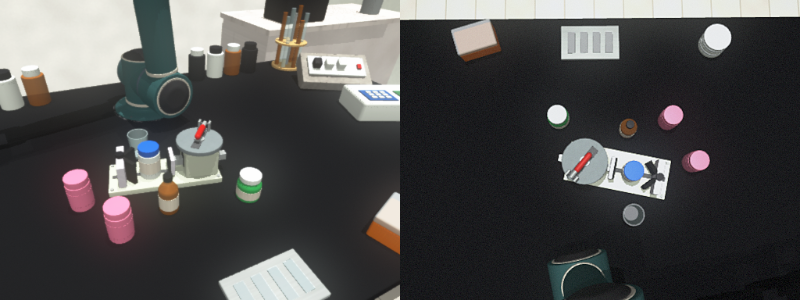

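Run:
```python
import cv2,numpy as np
a=cv2.imread("pics/a_scene.png")[110:290,140:340];b=cv2.imread("pics/a_top.png")[140:290,190:390]
cv2.imwrite("pics/b.png",np.hstack([cv2.resize(a,(400,360)),cv2.resize(b,(400,300))[:,:] if 0 else cv2.copyMakeBorder(cv2.resize(b,(400,300)),0,60,0,0,0)]))
```

```text
(no output)
```

View pics/b.png

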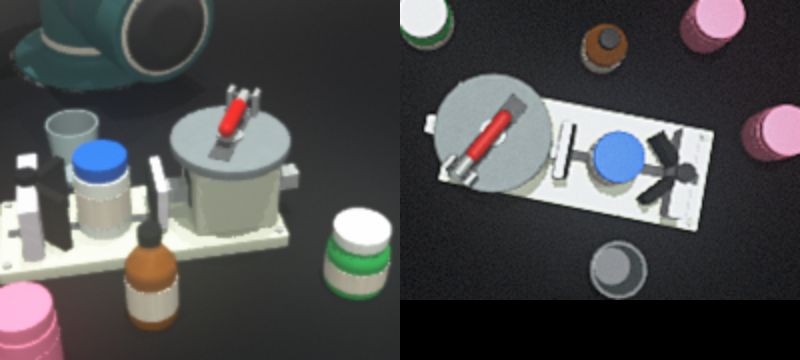

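The scene picture shows the clamp with the wheel at top-view pixel (237,206), pivot at (221,225) and crank tip at (244,196). All three agree with the stated sizes (pivot 58 mm from the axis, handle 87 mm, height 0.147).

Candidates for the pot in the top view are the blue-lidded one on the bed at (294,219), pink at (371,209) and pink at (340,154). I choose the blue-lidded one on the bed, and the close crop confirms it. The only red handle is the one on the wheel.

Next I move over the handle tip.

```bash
python3 -m pendant '[[5,[1.83,3.33,0.4],0.11],[5,[1.83,3.33,0.4],0.11],[5,[1.83,3.33,0.4],0.11],[5,[1.83,3.33,0.4],0.11],[5,[1.83,3.33,0.4],0.11],[5,[1.83,3.33,0],0.11],[5,[1.83,3.33,0],0.11],[5,[1.83,3.33,0],0.11],[5,[1.83,3.33,0],0.11],[5,[1.83,3.33,0],0.11]]' 40
python3 -m pendant '[[5,[1.83,3.33,0],0.11],[5,[1.83,3.33,0],0.11],[5,[1.83,3.33,0],0.11],[5,[1.83,3.33,0],0.11],[5,[1.83,3.33,0],0.11],[5,[1.83,3.33,0],0.11],[5,[1.83,3.33,0],0.11],[5,[1.83,3.33,0],0.11],[5,[1.83,3.33,0],0.11],[5,[1.83,3.33,0],0.10],[5,[0,0,0],0]]'
python3 - <<'E'
from h import *
ps=[shot("wrist"),shot("scene"),shot("top")]
for p in ps:
  for k in ["wheel_center","crank_pivot","crank_tip"]:
    print(k,[(w(p,d["centre"]).round(4).tolist(),pix(p,w(p,d["centre"])).round().tolist(),round(d["score"],2)) for d in env.spot_point(k,p)[:2]])
cv2.imwrite("pics/c.png",ps[0]["img"])
s=env.get_state();print(s["position"],s["eef_rot"],s["q"],s["force"])
E
```

```text
clock: 2.48
position: [0.3391, -0.3221, 0.2515]
eef_rot: [3.141, 0.0, 1.338]
force: [0.9, 0.1, -0.0]
gripper_width: 0.0497
finger_force: 0.0
clock: 3.4
position: [0.5234, 0.0139, 0.2508]
eef_rot: [3.141, -0.001, 2.433]
force: [0.2, -0.7, -0.9]
gripper_width: 0.0498
finger_force: 0.0
wheel_center [([0.513, 0.0223, 0.1263], [254.0, 172.0], 0.86)]
crank_pivot [([0.4656, 0.0582, 0.1462], [250.0, 109.0], 0.94), ([0.5146, 0.0209, 0.1263], [254.0, 174.0], 0.36)]
crank_tip [([0.5346, 0.0082, 0.1473], [258.0, 203.0], 0.82)]
wheel_center [([0.5127, 0.0199, 0.1235], [254.0, 179.0], 0.79)]
crank_pivot [([0.4701, 0.0608, 0.1464], [263.0, 158.0], 0.6)]
crank_tip [([0.5134, 0.0193, 0.1243], [254.0, 179.0], 0.5)]
wheel_center [([0.5142, 0.0194, 0.1297], [237.0, 205.0], 0.79)]
crank_pivot [([0.4668, 0.0592, 0.1497], [219.0, 225.0], 0.9)]
crank_tip []
[0.52161836 0.00878426 0.2514222 ] [3.14144966e+00 1.90453381e-04 2.42193296e+00] [-3.20542889e-02 -2.26055259e-01  1.73753154e+00 -1.03942775e-05
  1.62987843e+00 -8.83191555e-01] [-0.57430779  0.3758462   0.08020025]
```

View pics/c.png

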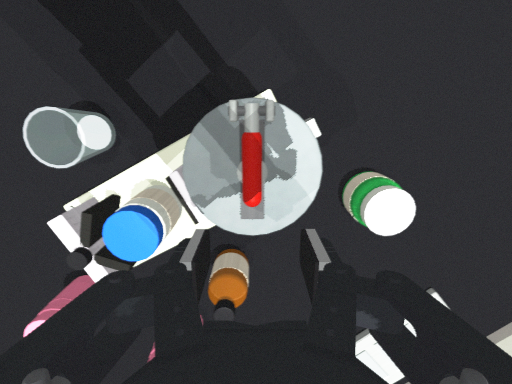

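The handle runs straight up the wrist image, col 252, rows 108–205, midway between the fingers, with the pivot at the top. I shift about 3 mm sideways, descend and grip.

```bash
python3 -m pendant '[[5,[0.2,0.25,-3],0],[5,[0,0,-3],0],[5,[0,0,-3],0],[5,[0,0,-2],0],[5,[0,0,-1],0],[5,[0,0,0],0],[1,[0,0,0],0],[1,[0,0,0],0],[1,[0,0,0],0],[1,[0,0,0],0],[1,[0,0,0],0],[1,[0,0,0],0]]' 40
python3 - <<'E'
from h import *
p=shot("wrist");cv2.imwrite("pics/d.png",p["img"])
s=env.get_state();print(s["position"],s["eef_rot"],s["force"],s["gripper_width"],s["finger_force"])
# arc plan: pivot P, grasp radius r
d=np.array([.757,-.653]);c=np.array([.5131,.0205])
g=np.array(s["position"]);P=c-.058*d
h=np.array([(g[:2]-P)@d,g[2]+.019-.146]);r=np.hypot(*h);a0=np.arctan2(h[1],h[0]);print(r,a0)
A=np.linspace(a0,1.6+a0,17)
q=np.c_[np.cos(A)[:,None]*d,np.sin(A)]*r
print((np.diff(q,axis=0)*100).round(2).tolist())
E
```

```text
clock: 5.0
position: [0.5242, 0.0113, 0.1324]
eef_rot: [3.141, 0.002, 2.423]
force: [0.2, -5.4, 5.2]
gripper_width: 0.0165
finger_force: 39.2
[0.52414953 0.01132254 0.13236056] [3.14115211e+00 1.70928867e-03 2.42270516e+00] [-0.79163073 -6.35034728  6.12046246] 0.01646439172755608 39.15876388549805
0.07252431554614801 0.07398139476562657
[[-0.07, 0.06, 0.72], [-0.12, 0.11, 0.71], [-0.17, 0.15, 0.69], [-0.23, 0.19, 0.66], [-0.27, 0.24, 0.63], [-0.32, 0.28, 0.59], [-0.36, 0.31, 0.54], [-0.4, 0.35, 0.49], [-0.44, 0.38, 0.44], [-0.47, 0.4, 0.38], [-0.49, 0.43, 0.31], [-0.52, 0.45, 0.25], [-0.53, 0.46, 0.18], [-0.54, 0.47, 0.11], [-0.55, 0.47, 0.03], [-0.55, 0.47, -0.04]]
```

View pics/d.png

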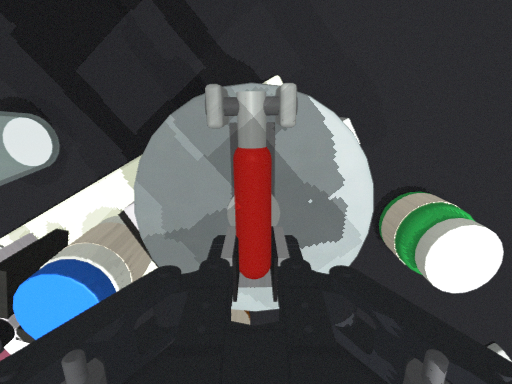

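The handle is gripped: red grip between the pads near its tip at (253,260). I swing it up.

```bash
python3 -m pendant '[[1,[-0.07,0.06,0.72],0],[1,[-0.12,0.11,0.71],0],[1,[-0.17,0.15,0.69],0],[1,[-0.23,0.19,0.66],0],[1,[-0.27,0.24,0.63],0],[1,[-0.32,0.28,0.59],0],[1,[-0.36,0.31,0.54],0],[1,[-0.4,0.35,0.49],0]]'
python3 -m pendant '[[1,[-0.44,0.38,0.44],0],[1,[-0.47,0.4,0.38],0],[1,[-0.49,0.43,0.31],0],[1,[-0.52,0.45,0.25],0],[1,[-0.53,0.46,0.18],0],[1,[-0.54,0.47,0.11],0],[1,[-0.55,0.47,0.03],0],[1,[0,0,0],0],[1,[0,0,0],0]]'
python3 - <<'E'
from h import *
a=shot("scene");b=shot("top")
for p in (a,b):
  for k in ["wheel_center","crank_pivot","crank_tip","jaw","pot"]:
    print(k,[(w(p,d["centre"]).round(4).tolist(),round(d["score"],2)) for d in env.spot_point(k,p)[:2]])
cv2.imwrite("pics/e.png",np.hstack([cv2.resize(a["img"][90:270,150:330],(400,400)),cv2.resize(b["img"][130:280,190:340],(400,400))]))
s=env.get_state();print(s["position"],s["eef_rot"],s["force"],s["gripper_width"],s["finger_force"])
E
```

```text
clock: 5.72
position: [0.5037, 0.0287, 0.1818]
eef_rot: [-3.141, -0.0, 2.423]
force: [-3.2, -5.7, -7.7]
gripper_width: 0.0165
finger_force: 39.6
clock: 6.47
position: [0.4686, 0.0595, 0.1989]
eef_rot: [3.141, -0.0, 2.423]
force: [-3.3, -2.6, -3.5]
gripper_width: 0.013
finger_force: 37.0
wheel_center [([0.5142, 0.017, 0.1211], 0.7)]
crank_pivot [([0.4681, 0.0622, 0.1441], 0.85)]
crank_tip [([0.4815, 0.0459, 0.2343], 0.79), ([0.4819, -0.1275, 0.0184], 0.46)]
jaw [([0.4896, -0.0734, 0.0595], 0.64)]
pot [([0.5116, -0.3319, 0.0015], 0.82), ([0.6576, -0.2547, 0.0038], 0.8)]
wheel_center []
crank_pivot []
crank_tip []
jaw [([0.491, -0.0727, 0.0547], 0.85)]
pot [([0.4801, -0.1255, 0.0173], 0.95), ([0.6534, -0.2527, -0.0023], 0.61)]
[0.46901442 0.05914457 0.198724  ] [3.14147922e+00 2.10801107e-04 2.42270510e+00] [-0.98440327 -2.88566436  0.44344817] 0.012680461476528508 37.08931267261505
```

View pics/e.png

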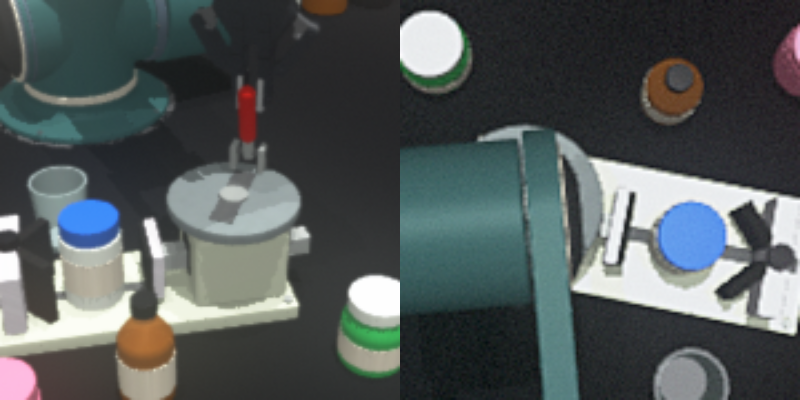

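The handle stands up but leans inward (fold about 1.33, tip near (0.482,0.046)). The opening of 12.7 mm shows the pads hold only its edge, so I regrip centred and lower, then bring it upright.

```bash
python3 -m pendant '[[3,[0,0,0],0],[3,[0,0,0],0],[3,[0,0,0],0],[3,[0.6,-0.55,-0.5],0],[3,[0.6,-0.55,-0.5],0],[3,[0,0,0],0],[1,[0,0,0],0],[1,[0,0,0],0],[1,[0,0,0],0],[1,[0,0,0],0],[1,[0,0,0],0]]' 50
python3 -m pendant '[[1,[-0.3,0.26,0.06],0],[1,[-0.3,0.26,0.04],0],[1,[-0.3,0.26,0.03],0],[1,[-0.3,0.26,0.02],0],[1,[0,0,0],0],[1,[0,0,0],0]]'
python3 - <<'E'
from h import *
p=shot("scene")
for k in ["wheel_center","crank_pivot","crank_tip"]:
    print(k,[(w(p,d["centre"]).round(4).tolist(),round(d["score"],2)) for d in env.spot_point(k,p)[:2]])
s=env.get_state();print(s["position"],s["force"],s["gripper_width"],s["finger_force"])
E
```

```text
clock: 7.98
position: [0.4807, 0.0479, 0.1883]
eef_rot: [-3.141, 0.0, 2.423]
force: [-1.0, -5.7, -5.1]
gripper_width: 0.017
finger_force: 48.9
clock: 8.48
position: [0.4689, 0.0582, 0.1903]
eef_rot: [-3.141, 0.002, 2.423]
force: [-0.5, -7.0, -1.2]
gripper_width: 0.017
finger_force: 48.9
wheel_center [([0.5125, 0.0199, 0.124], 0.68), ([0.507, 0.0153, 0.0026], 0.36)]
crank_pivot [([0.4695, 0.0607, 0.1467], 0.66)]
crank_tip [([0.4708, 0.0565, 0.2365], 0.75)]
[0.46893897 0.05818468 0.19034828] [-0.52760117 -7.60454929 -0.81606751] 0.016908819886173945 48.91108810901642
```

The handle is upright now (tip over pivot, height 0.236). I compute the cranking circle.

```bash
cat >> h.py <<'E'
C=np.array([.5128,.0200])
def circ(t0,step,n):
    t=t0-step*np.arange(n+1); q=np.c_[np.cos(t),np.sin(t)]*.058*100
    print(str([[1,[round(x,2)+0.,round(y,2)+0.,0],0] for x,y in np.diff(q.round(2),axis=0)]).replace(" ",""),t[-1])
def radial():
    s=env.get_state();v=s["position"][:2]-C;t=np.arctan2(v[1],v[0]);u=v/np.hypot(*v)
    print("theta",t,"r",np.hypot(*v),"Ft",s["force"][:2]@[-u[1],u[0]],"Fr",s["force"][:2]@u,s["gripper_width"],s["clock"])
E
python3 -c "
from h import *
radial()
circ(2.43,.1,11);circ(1.33,.1,11)"
```

```text
theta 2.4252696781783314 r 0.058153763031625796 Ft 6.081974088478543 Fr -4.595337205388018 0.016908819886173945 8.6833
[[1,[np.float64(0.4),np.float64(0.42),0],0],[1,[np.float64(0.44),np.float64(0.37),0],0],[1,[np.float64(0.47),np.float64(0.34),0],0],[1,[np.float64(0.51),np.float64(0.28),0],0],[1,[np.float64(0.53),np.float64(0.23),0],0],[1,[np.float64(0.55),np.float64(0.18),0],0],[1,[np.float64(0.57),np.float64(0.12),0],0],[1,[np.float64(0.58),np.float64(0.06),0],0],[1,[np.float64(0.58),np.float64(0.01),0],0],[1,[np.float64(0.57),np.float64(-0.06),0],0],[1,[np.float64(0.57),np.float64(-0.11),0],0]] 1.33
[[1,[np.float64(0.56),np.float64(-0.16),0],0],[1,[np.float64(0.53),np.float64(-0.22),0],0],[1,[np.float64(0.52),np.float64(-0.28),0],0],[1,[np.float64(0.48),np.float64(-0.32),0],0],[1,[np.float64(0.44),np.float64(-0.37),0],0],[1,[np.float64(0.41),np.float64(-0.41),0],0],[1,[np.float64(0.37),np.float64(-0.45),0],0],[1,[np.float64(0.31),np.float64(-0.49),0],0],[1,[np.float64(0.27),np.float64(-0.51),0],0],[1,[np.float64(0.22),np.float64(-0.54),0],0],[1,[np.float64(0.16),np.float64(-0.56),0],0]] 0.22999999999999998
```

```bash
sed -i 's/round(x,2)+0./float(round(x,2))/;s/round(y,2)+0./float(round(y,2))/' h.py
python3 -m pendant '[[1,[0.4,0.42,0],0],[1,[0.44,0.37,0],0],[1,[0.47,0.34,0],0],[1,[0.51,0.28,0],0],[1,[0.53,0.23,0],0],[1,[0.55,0.18,0],0],[1,[0.57,0.12,0],0],[1,[0.58,0.06,0],0],[1,[0.58,0.01,0],0],[1,[0.57,-0.06,0],0],[1,[0.57,-0.11,0],0]]'
python3 -c "
from h import *
radial()"
```

```text
clock: 9.6
position: [0.5263, 0.0769, 0.1903]
eef_rot: [-3.14, -0.001, 2.423]
force: [-8.3, -4.4, 3.2]
gripper_width: 0.0167
finger_force: 49.4
theta 1.338009393321539 r 0.05850631316486122 Ft 7.036143783626679 Fr -6.218492575471151 0.01673367219592472 9.6
```

```bash
python3 -m pendant '[[1,[0.56,-0.16,0],0],[1,[0.53,-0.22,0],0],[1,[0.52,-0.28,0],0],[1,[0.48,-0.32,0],0],[1,[0.44,-0.37,0],0],[1,[0.41,-0.41,0],0],[1,[0.37,-0.45,0],0],[1,[0.31,-0.49,0],0],[1,[0.27,-0.51,0],0],[1,[0.22,-0.54,0],0]]'
python3 -c "
from h import *
radial()
for n in('scene','top'):
  p=shot(n)
  for k in ['crank_pivot','crank_tip','jaw','pot']:
    print(k,[(w(p,d['centre']).round(4).tolist(),round(d['score'],2)) for d in env.spot_point(k,p)[:3]])
  cv2.imwrite('pics/f_%s.png'%n,p['img'])
circ(.33,.07,10);circ(-.37,.07,10)
a=cv2.imread('pics/f_scene.png');b=cv2.imread('pics/f_top.png')
cv2.imwrite('pics/f.png',np.hstack([cv2.resize(a[90:270,150:330],(400,400)),cv2.resize(b[130:280,220:370],(400,400))]))"
```

```text
clock: 10.43
position: [0.5676, 0.0403, 0.1904]
eef_rot: [3.14, -0.001, 2.424]
force: [-3.8, 6.9, -0.3]
gripper_width: 0.0166
finger_force: 49.5
theta 0.35506914625236957 r 0.05849118964840573 Ft 7.826847871254352 Fr -1.1952762810816304 0.016588979439930072 10.4333
crank_pivot [([0.5684, 0.0467, 0.1491], 0.86), ([0.6243, -0.1218, -0.002], 0.42)]
crank_tip [([0.5709, 0.0413, 0.2369], 0.62)]
jaw [([0.4848, -0.0957, 0.059], 0.82)]
pot [([0.6514, -0.2566, 0.0017], 0.91), ([0.5131, -0.3305, 0.0001], 0.76), ([0.484, -0.1282, 0.0204], 0.75)]
crank_pivot [([0.5632, 0.0415, 0.1506], 0.7)]
crank_tip []
jaw [([0.4836, -0.0953, 0.0535], 0.84)]
pot [([0.5098, -0.3326, 0.0003], 0.97), ([0.4843, -0.1261, 0.0162], 0.94), ([0.654, -0.2555, 0.0014], 0.57)]
[[1,[0.12,-0.39,0],0],[1,[0.09,-0.39,0],0],[1,[0.06,-0.41,0],0],[1,[0.03,-0.4,0],0],[1,[0.01,-0.41,0],0],[1,[-0.02,-0.4,0],0],[1,[-0.05,-0.4,0],0],[1,[-0.08,-0.4,0],0],[1,[-0.11,-0.39,0],0],[1,[-0.13,-0.39,0],0]] -0.37000000000000005
[[1,[-0.16,-0.37,0],0],[1,[-0.19,-0.36,0],0],[1,[-0.21,-0.35,0],0],[1,[-0.23,-0.33,0],0],[1,[-0.26,-0.31,0],0],[1,[-0.28,-0.3,0],0],[1,[-0.3,-0.28,0],0],[1,[-0.31,-0.25,0],0],[1,[-0.34,-0.23,0],0],[1,[-0.35,-0.21,0],0]] -1.07
```

View pics/f.png

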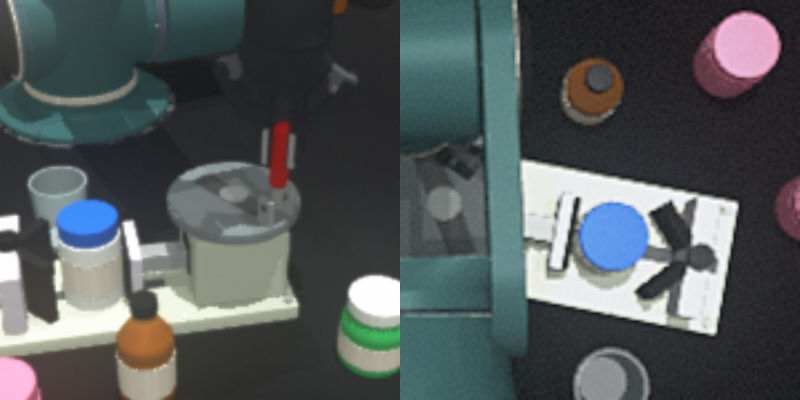

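The jaw has moved 22 mm (as expected) and is just at the pot; the V is about 18+ mm away. There are at least 1.5 rad to go, so I take 1.4 rad in two checked calls.

```bash
python3 -m pendant '[[1,[0.12,-0.39,0],0],[1,[0.09,-0.39,0],0],[1,[0.06,-0.41,0],0],[1,[0.03,-0.4,0],0],[1,[0.01,-0.41,0],0],[1,[-0.02,-0.4,0],0],[1,[-0.05,-0.4,0],0],[1,[-0.08,-0.4,0],0],[1,[-0.11,-0.39,0],0],[1,[-0.13,-0.39,0],0]]'
python3 -c "
from h import *
radial()"
python3 -m pendant '[[1,[-0.16,-0.37,0],0],[1,[-0.19,-0.36,0],0],[1,[-0.21,-0.35,0],0],[1,[-0.23,-0.33,0],0],[1,[-0.26,-0.31,0],0],[1,[-0.28,-0.3,0],0]]'
python3 -c "
from h import *
radial()
for n in('scene','top'):
  p=shot(n)
  for k in ['jaw','pot']:
    print(k,[(w(p,d['centre']).round(4).tolist(),round(d['score'],2)) for d in env.spot_point(k,p)[:3]])
  cv2.imwrite('pics/g_%s.png'%n,p['img'])
circ(-.79,.04,14);circ(-1.35,.04,16)
b=cv2.imread('pics/g_top.png')
cv2.imwrite('pics/g.png',cv2.resize(b[160:270,260:370],(500,500)))"
```

```text
clock: 11.77
position: [0.5675, 0.0001, 0.1903]
eef_rot: [3.139, 0.001, 2.423]
force: [5.2, 5.1, -0.0]
gripper_width: 0.0167
finger_force: 49.3
theta -0.3482192149328149 r 0.05820550842848426 Ft 6.6173252939027165 Fr 3.147305497992398 0.016743296080140756 11.7667
clock: 12.27
position: [0.5544, -0.0204, 0.1904]
eef_rot: [3.139, 0.002, 2.423]
force: [8.2, 3.3, -0.9]
gripper_width: 0.0167
finger_force: 49.3
theta -0.7705018115622377 r 0.058006985656538154 Ft 8.038282856572202 Fr 3.607445690772757 0.01674742665628248 12.2667
jaw [([0.4859, -0.1093, 0.0588], 0.57)]
pot [([0.5137, -0.3312, -0.0007], 0.96), ([0.479, -0.1442, 0.018], 0.73), ([0.6554, -0.2551, 0.0008], 0.68)]
jaw [([0.4836, -0.1101, 0.0565], 0.48)]
pot [([0.5086, -0.3307, 0.0024], 0.87), ([0.6519, -0.2539, 0.0009], 0.75), ([0.4796, -0.1413, 0.0177], 0.56)]
[[1,[-0.17,-0.16,0],0],[1,[-0.17,-0.15,0],0],[1,[-0.18,-0.15,0],0],[1,[-0.19,-0.14,0],0],[1,[-0.19,-0.13,0],0],[1,[-0.19,-0.12,0],0],[1,[-0.21,-0.12,0],0],[1,[-0.2,-0.11,0],0],[1,[-0.21,-0.09,0],0],[1,[-0.21,-0.09,0],0],[1,[-0.22,-0.09,0],0],[1,[-0.22,-0.07,0],0],[1,[-0.22,-0.06,0],0],[1,[-0.23,-0.06,0],0]] -1.35
[[1,[-0.23,-0.05,0],0],[1,[-0.23,-0.03,0],0],[1,[-0.23,-0.03,0],0],[1,[-0.23,-0.02,0],0],[1,[-0.23,-0.01,0],0],[1,[-0.23,0.0,0],0],[1,[-0.23,0.01,0],0],[1,[-0.23,0.02,0],0],[1,[-0.23,0.03,0],0],[1,[-0.23,0.03,0],0],[1,[-0.23,0.05,0],0],[1,[-0.23,0.05,0],0],[1,[-0.22,0.07,0],0],[1,[-0.22,0.07,0],0],[1,[-0.22,0.08,0],0],[1,[-0.21,0.09,0],0]] -1.9900000000000002
```

View pics/g.png

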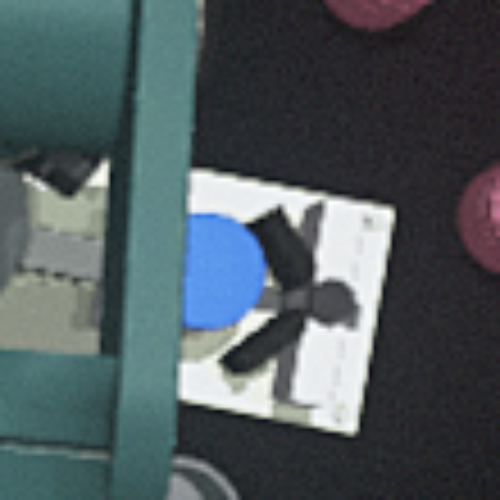

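```bash
python3 -m pendant '[[1,[-0.17,-0.16,0],0],[1,[-0.17,-0.15,0],0],[1,[-0.18,-0.15,0],0]]' >/dev/null; python3 -c "
from h import *
radial()"
python3 -m pendant '[[1,[-0.19,-0.14,0],0],[1,[-0.19,-0.13,0],0],[1,[-0.19,-0.12,0],0]]' >/dev/null
python3 -c "
from h import *
radial()"
```

```text
theta -0.8914716438190422 r 0.05788438827868184 Ft 6.406008578040621 Fr 5.148447351142336 0.016446452433182955 12.8167
theta -1.0124750732275773 r 0.057839625392878034 Ft 6.409718738460612 Fr 5.585929186675106 0.0169793353301005 13.0667
```

```bash
python3 -m pendant '[[1,[-0.21,-0.12,0],0],[1,[-0.2,-0.11,0],0],[1,[-0.21,-0.09,0],0]]' >/dev/null; python3 -c "
from h import *
radial()"
python3 -m pendant '[[1,[-0.21,-0.09,0],0],[1,[-0.22,-0.09,0],0],[1,[-0.22,-0.07,0],0]]' >/dev/null
python3 -c "
from h import *
radial()"
```

```text
theta -1.1343606452435346 r 0.05776399857482012 Ft 7.759732623735845 Fr 4.538749039592864 0.01677797870225003 13.3167
theta -1.2559498808195406 r 0.0577368030315548 Ft 6.928259221668306 Fr 3.827447394209814 0.016929202295656788 13.5667
```

```bash
python3 -m pendant '[[1,[-0.22,-0.06,0],0],[1,[-0.23,-0.06,0],0],[1,[-0.23,-0.05,0],0]]' >/dev/null; python3 -c "
from h import *
radial()"
python3 -m pendant '[[1,[-0.23,-0.03,0],0],[1,[-0.23,-0.03,0],0],[1,[-0.23,-0.02,0],0]]' >/dev/null
python3 -c "
from h import *
radial()
for n in('scene','top'):
  p=shot(n)
  for k in ['jaw','pot']:
    print(k,[(w(p,d['centre']).round(4).tolist(),round(d['score'],2)) for d in env.spot_point(k,p)[:3]])"
```

```text
theta -1.3783041429141334 r 0.05774172202111664 Ft 7.688088376549322 Fr 3.7633019339592133 0.016477751232590335 13.8167
theta -1.499274166215084 r 0.057671980029203825 Ft 6.834351012306335 Fr 4.176675943230708 0.016840982537422024 14.0667
jaw [([0.4828, -0.1154, 0.0618], 0.94)]
pot [([0.4761, -0.1479, 0.0181], 0.91), ([0.6547, -0.2561, 0.0032], 0.73), ([0.5147, -0.3304, -0.0038], 0.57)]
jaw [([0.4856, -0.1185, 0.0544], 0.7)]
pot [([0.654, -0.2564, 0.0009], 0.84), ([0.5101, -0.3319, 0.0011], 0.82), ([0.478, -0.1464, 0.019], 0.52)]
```

```bash
python3 -m pendant '[[1,[-0.23,-0.01,0],0],[1,[-0.23,0,0],0],[1,[-0.23,0.01,0],0]]' >/dev/null; python3 -c "
from h import *
radial()"
python3 -m pendant '[[1,[-0.23,0.02,0],0],[1,[-0.23,0.03,0],0],[1,[-0.23,0.03,0],0]]' >/dev/null
python3 -c "
from h import *
radial()
circ(-1.75,.04,6);circ(-1.99,.04,24)"
```

```text
theta -1.618783126027724 r 0.05766195878242612 Ft 7.063743041582359 Fr 2.762124874160784 0.01669443146755846 14.6167
theta -1.742022117071191 r 0.05753094612137826 Ft 6.902982781690458 Fr 1.818350097235348 0.016936630616163274 14.8667
[[1,[-0.23,0.05,0],0],[1,[-0.23,0.05,0],0],[1,[-0.22,0.07,0],0],[1,[-0.22,0.07,0],0],[1,[-0.22,0.08,0],0],[1,[-0.21,0.09,0],0]] -1.99
[[1,[-0.21,0.1,0],0],[1,[-0.21,0.11,0],0],[1,[-0.2,0.11,0],0],[1,[-0.19,0.13,0],0],[1,[-0.2,0.13,0],0],[1,[-0.18,0.14,0],0],[1,[-0.18,0.14,0],0],[1,[-0.18,0.15,0],0],[1,[-0.17,0.16,0],0],[1,[-0.16,0.17,0],0],[1,[-0.15,0.17,0],0],[1,[-0.15,0.18,0],0],[1,[-0.14,0.19,0],0],[1,[-0.13,0.19,0],0],[1,[-0.13,0.19,0],0],[1,[-0.12,0.2,0],0],[1,[-0.11,0.21,0],0],[1,[-0.1,0.2,0],0],[1,[-0.09,0.22,0],0],[1,[-0.09,0.21,0],0],[1,[-0.07,0.22,0],0],[1,[-0.07,0.22,0],0],[1,[-0.06,0.23,0],0],[1,[-0.04,0.23,0],0]] -2.95
```

```bash
python3 -m pendant '[[1,[-0.23,0.05,0],0],[1,[-0.23,0.05,0],0],[1,[-0.22,0.07,0],0]]' >/dev/null; python3 -c "
from h import *
radial()"
python3 -m pendant '[[1,[-0.22,0.07,0],0],[1,[-0.22,0.08,0],0],[1,[-0.21,0.09,0],0]]' >/dev/null
python3 -c "
from h import *
radial()"
```

```text
theta -1.8641188744630852 r 0.05756217707202902 Ft 7.625902526070085 Fr 1.9880284537130881 0.016675433646598854 15.1167
theta -1.9851205221173986 r 0.05766572483251683 Ft 7.40277745027672 Fr 2.0855819147764056 0.016793640012710036 15.3667
```

```bash
python3 -m pendant '[[1,[-0.21,0.1,0],0],[1,[-0.21,0.11,0],0],[1,[-0.2,0.11,0],0]]' >/dev/null; python3 -c "
from h import *
radial()"
python3 -m pendant '[[1,[-0.19,0.13,0],0],[1,[-0.2,0.13,0],0],[1,[-0.18,0.14,0],0]]' >/dev/null
python3 -c "
from h import *
radial()"
```

```text
theta -2.106099542711539 r 0.05776446890284018 Ft 7.645491807971738 Fr 2.0087811452552002 0.016684039278571983 15.6167
theta -2.2272437122950235 r 0.057818699829992964 Ft 7.305255300963596 Fr 4.502908059077781 0.016853304008210272 15.8667
```

```bash
python3 -m pendant '[[1,[-0.18,0.14,0],0],[1,[-0.18,0.15,0],0],[1,[-0.17,0.16,0],0]]' >/dev/null; python3 -c "
from h import *
radial()"
python3 -m pendant '[[1,[-0.16,0.17,0],0],[1,[-0.15,0.17,0],0],[1,[-0.15,0.18,0],0]]' >/dev/null
python3 -c "
from h import *
radial()
for n in('scene','top'):
  p=shot(n)
  for k in ['jaw','pot']:
    print(k,[(w(p,d['centre']).round(4).tolist(),round(d['score'],2)) for d in env.spot_point(k,p)[:3]])"
```

```text
theta -2.343598655780061 r 0.057967961731660106 Ft 10.765567968963468 Fr 3.2677663000615 0.016119750174684967 16.1167
theta -2.458357571960807 r 0.0579911566605064 Ft 14.684041491646695 Fr 3.276721175842919 0.01695950801688364 16.3667
jaw [([0.4818, -0.1256, 0.0583], 0.97)]
pot [([0.5144, -0.3335, -0.0009], 0.75), ([0.4778, -0.1591, 0.0184], 0.72), ([0.6548, -0.2574, 0.0041], 0.71)]
jaw []
pot [([0.655, -0.2561, -0.0007], 0.97), ([0.4731, -0.1558, 0.0209], 0.92), ([0.5066, -0.3311, 0.0029], 0.62)]
```

The crank stiffened clearly (Ft 14.7 N against about 7.2 N free, so roughly 35 N at the jaw). I stop here, let go, and turn the tool across the handle.

```bash
python3 -m pendant '[[3.5,[0,0,0],0],[3.5,[0,0,0],0],[3.5,[0,0,0],0],[3.5,[0,0,0],-0.124],[3.5,[0,0,0],-0.124],[3.5,[0,0,0],-0.124],[3.5,[0,0,0],-0.124],[3.5,[0,0,0],-0.124],[3.5,[0,0,0],-0.124],[3.5,[0,0,0],-0.124],[3.5,[0,0,0],-0.124]]' 20
python3 -m pendant '[[3.5,[0,0,0],-0.124],[3.5,[0,0,0],-0.124],[3.5,[0,0,0],-0.124],[3.5,[0,0,0],-0.124],[3.5,[0,0,0],-0.124],[3.5,[0,0,0],-0.124],[3.5,[0,0,0],0],[3.5,[0,0,0],0]]'
python3 -c "
from h import *
radial()
for n in('wrist','scene','top'):
  p=shot(n)
  for k in ['wheel_center','crank_pivot','crank_tip','jaw','pot']:
    print(k,[(w(p,d['centre']).round(4).tolist(),pix(p,w(p,d['centre'])).round().tolist(),round(d['score'],2)) for d in env.spot_point(k,p)[:2]])
  cv2.imwrite('pics/i_%s.png'%n,p['img'])
a=cv2.imread('pics/i_wrist.png');b=cv2.imread('pics/i_scene.png')
cv2.imwrite('pics/i.png',np.hstack([a[:300,60:460],cv2.resize(b[100:250,130:330],(400,300))]))"
```

```text
clock: 17.58
position: [0.4673, -0.0152, 0.19]
eef_rot: [-3.141, -0.0, 1.425]
force: [-0.6, 1.2, -0.2]
gripper_width: 0.0348
finger_force: 0.0
clock: 18.25
position: [0.4673, -0.0153, 0.19]
eef_rot: [-3.141, 0.0, 0.691]
force: [0.1, 0.2, -0.1]
gripper_width: 0.0352
finger_force: 0.0
theta -2.481527295111679 r 0.05757013549394596 Ft -0.10807410562738809 Fr -0.20459061727902839 0.035158902849526934 18.25
wheel_center [([0.5111, 0.0199, 0.1295], [256.0, 131.0], 0.96)]
crank_pivot [([0.4704, -0.0211, 0.1474], [264.0, 215.0], 0.92)]
crank_tip [([0.4738, -0.0183, 0.2346], [271.0, 284.0], 0.92)]
jaw [([0.4781, -0.1294, 0.0547], [341.0, 238.0], 0.86)]
pot [([0.6546, -0.2554, -0.0035], [500.0, 176.0], 0.83), ([0.5127, -0.3312, -0.0059], [448.0, 285.0], 0.7)]
wheel_center [([0.5121, 0.0199, 0.1262], [254.0, 178.0], 0.95)]
crank_pivot [([0.4755, -0.0165, 0.148], [234.0, 165.0], 0.8)]
crank_tip [([0.4714, -0.0185, 0.2372], [232.0, 129.0], 0.49)]
jaw [([0.4802, -0.1256, 0.0594], [192.0, 208.0], 0.61)]
pot [([0.5128, -0.3317, 0.0001], [107.0, 261.0], 0.75), ([0.6554, -0.259, 0.0031], [154.0, 298.0], 0.69)]
wheel_center []
crank_pivot []
crank_tip []
jaw []
pot [([0.4767, -0.1545, 0.0193], [306.0, 222.0], 0.89), ([0.512, -0.3309, 0.0019], [372.0, 208.0], 0.83)]
```

View pics/i.png

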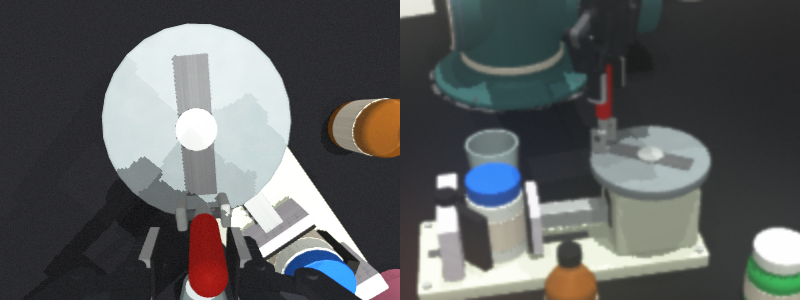

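The handle stands upright between the fingers, about 5 mm off centre to the right, and the groove is tilted about 0.07 rad, so the wheel angle is about -2.385. I re-centre, grip lightly and fold down along the arc.

```bash
python3 - <<'E'
import numpy as np
A=1.57-.1*np.arange(12);q=np.c_[np.cos(A)*.725,np.cos(A)*.689,np.sin(A)]*6.3
print(np.diff(q,axis=0).round(2).tolist())
E
python3 -m pendant '[[3.5,[0.2,-0.2,0],0.07],[3.5,[0.2,-0.2,0],0],[3.5,[0,0,0],0],[1,[0,0,0],0],[1,[0,0,0],0],[1,[0,0,0],0],[1,[0,0,0],0],[1,[0,0,0],0]]' 20
```

```text
[[0.46, 0.43, -0.03], [0.45, 0.43, -0.09], [0.44, 0.42, -0.16], [0.43, 0.41, -0.22], [0.41, 0.39, -0.27], [0.39, 0.37, -0.33], [0.36, 0.35, -0.38], [0.33, 0.32, -0.43], [0.3, 0.29, -0.47], [0.27, 0.25, -0.51], [0.23, 0.22, -0.55]]
clock: 19.82
position: [0.4714, -0.0194, 0.1901]
eef_rot: [3.141, -0.0, 0.756]
force: [1.5, -1.1, -0.5]
gripper_width: 0.0173
finger_force: 21.8
```

Centred grip with little side force. Folding.

```bash
python3 -m pendant '[[1,[0.46,0.43,-0.03],0],[1,[0.45,0.43,-0.09],0],[1,[0.44,0.42,-0.16],0],[1,[0.43,0.41,-0.22],0],[1,[0.41,0.39,-0.27],0]]'
python3 -m pendant '[[1,[0.39,0.37,-0.33],0],[1,[0.36,0.35,-0.38],0],[1,[0.33,0.32,-0.43],0],[1,[0.3,0.29,-0.47],0],[1,[0.27,0.25,-0.51],0],[1,[0.23,0.22,-0.55],0]]'
python3 -c "
from h import *
for n in('wrist','scene'):
  p=shot(n)
  for k in ['crank_pivot','crank_tip']:
    print(k,[(w(p,d['centre']).round(4).tolist(),round(d['score'],2)) for d in env.spot_point(k,p)[:2]])
  cv2.imwrite('pics/j_%s.png'%n,p['img'])
a=cv2.imread('pics/j_wrist.png');b=cv2.imread('pics/j_scene.png')
cv2.imwrite('pics/j.png',np.hstack([a[:300,60:460],cv2.resize(b[100:250,130:330],(400,300))]))"
```

```text
clock: 20.23
position: [0.4935, 0.0016, 0.1826]
eef_rot: [3.141, 0.0, 0.757]
force: [-3.1, -2.7, 4.2]
gripper_width: 0.017
finger_force: 22.4
clock: 20.73
position: [0.5128, 0.0202, 0.1559]
eef_rot: [3.141, -0.002, 0.757]
force: [-1.3, 2.4, 6.0]
gripper_width: 0.0172
finger_force: 21.0
crank_pivot [([0.4715, -0.0168, 0.1451], 0.65)]
crank_tip [([0.5255, 0.034, 0.1977], 0.59)]
crank_pivot [([0.4762, -0.0195, 0.1454], 0.81)]
crank_tip [([0.525, 0.032, 0.1969], 0.62)]
```

View pics/j.png

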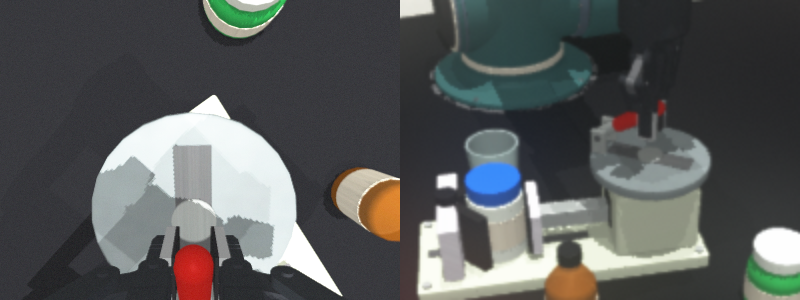

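The handle is following (fold about 0.6). Continue down, then release, rise and press flat from above with shut fingers.

```bash
python3 -m pendant '[[1,[0.18,0.17,-0.57],0],[1,[0.13,0.12,-0.59],0],[1,[0.08,0.08,-0.61],0],[1,[0.04,0.04,-0.5],0],[1,[0,0,0],0]]'
python3 -m pendant '[[4,[0,0,0],0],[4,[0,0,0],0],[4,[0,0,0],0],[4,[0,0,2],0],[4,[0,0,2],0],[0,[0,0,2],0],[0,[0,0,0],0],[0,[0,0,0],0],[0,[0,0,0],0],[0,[0,0,0],0]]'
python3 -c "
from h import *
for n in('wrist','scene','top'):
  p=shot(n)
  for k in ['crank_pivot','crank_tip','jaw','pot']:
    print(k,[(w(p,d['centre']).round(4).tolist(),round(d['score'],2)) for d in env.spot_point(k,p)[:2]])"
```

```text
clock: 21.45
position: [0.5168, 0.0244, 0.1323]
eef_rot: [-3.141, -0.001, 0.757]
force: [3.7, 5.2, 1.2]
gripper_width: 0.0173
finger_force: 21.7
clock: 22.28
position: [0.5161, 0.0235, 0.1919]
eef_rot: [-3.141, 0.001, 0.757]
force: [-0.6, 0.3, 0.0]
gripper_width: 0.0001
finger_force: 0.0
crank_pivot [([0.6203, -0.1203, -0.0005], 0.66)]
crank_tip [([0.5334, 0.042, 0.1676], 0.9)]
jaw []
pot [([0.6571, -0.2565, -0.0042], 0.66)]
crank_pivot [([0.4729, -0.0157, 0.1471], 0.76)]
crank_tip [([0.5325, 0.0408, 0.1707], 0.54)]
jaw [([0.4792, -0.1273, 0.0576], 0.91)]
pot [([0.4754, -0.1552, 0.0189], 0.95), ([0.5138, -0.3295, -0.0008], 0.72)]
crank_pivot [([0.469, -0.0196, 0.1482], 0.8)]
crank_tip []
jaw [([0.4796, -0.1263, 0.0573], 0.7)]
pot [([0.6557, -0.2551, 0.0024], 0.95), ([0.4782, -0.156, 0.0179], 0.63)]
```

```bash
python3 -m pendant '[[0,[1.0,1.0,0],0],[0,[0,0,-1],0],[0,[0,0,-0.6],0],[0,[0,0,-0.5],0],[0,[0,0,-0.5],0],[0,[0,0,-0.5],0],[0,[0,0,-0.4],0]]'
python3 -m pendant '[[0,[0,0,-0.1],0],[0,[0,0,-0.1],0]]'
python3 -m pendant '[[0,[0,0,-0.1],0]]'
```

```text
clock: 23.62
position: [0.5263, 0.0334, 0.1574]
eef_rot: [-3.141, 0.0, 0.757]
force: [1.3, 1.2, 1.1]
gripper_width: 0.0
finger_force: 0.5
clock: 23.78
position: [0.5263, 0.0334, 0.1558]
eef_rot: [-3.141, 0.0, 0.757]
force: [0.5, -0.0, 0.3]
gripper_width: -0.0001
finger_force: 0.4
clock: 23.87
position: [0.5264, 0.0334, 0.1551]
eef_rot: [3.141, -0.0, 0.757]
force: [0.2, 0.6, 1.5]
gripper_width: 0.0001
finger_force: 0.5
```

```bash
python3 -m pendant '[[0,[0,0,-0.1],0]]'|grep -E "pos|^force"
python3 -m pendant '[[0,[0,0,-0.1],0]]'|grep -E "pos|^force"
python3 -c "
from h import *
for n in('wrist','scene'):
  p=shot(n)
  for k in ['crank_pivot','crank_tip']:
    print(k,[(w(p,d['centre']).round(4).tolist(),round(d['score'],2)) for d in env.spot_point(k,p)[:2]])
  cv2.imwrite('pics/k_%s.png'%n,p['img'])
a=cv2.imread('pics/k_wrist.png');b=cv2.imread('pics/k_scene.png')
cv2.imwrite('pics/k.png',np.hstack([a[84:384,60:460],cv2.resize(b[100:250,130:330],(400,300))]))"
```

```text
position: [0.5265, 0.0334, 0.1542]
force: [-0.4, 0.2, 3.4]
position: [0.5266, 0.0335, 0.1534]
force: [-0.8, -0.2, 7.2]
crank_pivot [([0.6219, -0.1216, 0.001], 0.44)]
crank_tip [([0.5344, 0.0424, 0.1488], 0.68), ([0.4777, -0.1304, 0.0542], 0.29)]
crank_pivot [([0.4743, -0.0162, 0.1507], 0.64)]
crank_tip [([0.5332, 0.0423, 0.1487], 0.53)]
```

View pics/k.png

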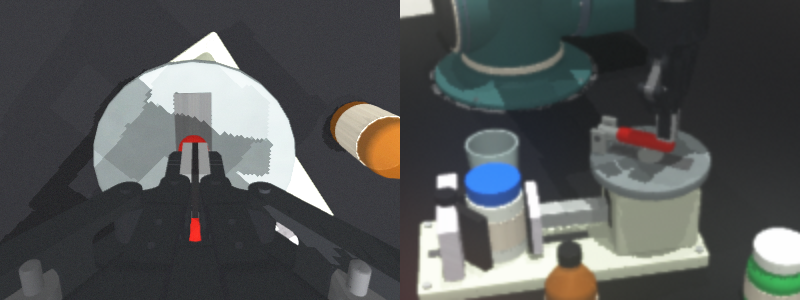

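The handle lies flat (tip height 0.149, scene crop) and the force is rising against the stop. One last millimetre, then retreat and check.

```bash
python3 -m pendant '[[0,[0,0,-0.1],0]]'|grep -E "pos|^force"
python3 -m pendant '[[0,[0,0,1],0],[0,[0,0,3],0],[0,[0,0,3],0],[0,[-0,0,3],0],[0,[0,3,1],0],[0,[0,3.5,0],0],[0,[0,3.5,0],0],[0,[0,3.5,0],0],[0,[0,3.5,0],0],[0,[0,3,0],0],[0,[0,0,0],0]]'
python3 -c "
from h import *
for n in('scene','top'):
  p=shot(n)
  for k in ['crank_pivot','crank_tip','wheel_center','jaw','pot','reagent','beaker','tub']:
    print(k,[(w(p,d['centre']).round(4).tolist(),round(d['score'],2)) for d in env.spot_point(k,p)[:3]])
  cv2.imwrite('pics/l_%s.png'%n,p['img'])
a=cv2.imread('pics/l_top.png');b=cv2.imread('pics/l_scene.png')
cv2.imwrite('pics/l.png',np.hstack([cv2.resize(a[130:280,190:390],(400,300)),cv2.resize(b[100:250,130:330],(400,300))]))"
```

```text
position: [0.5268, 0.0335, 0.1529]
force: [-0.9, -0.6, 8.8]
clock: 25.33
position: [0.5258, 0.2376, 0.262]
eef_rot: [-3.14, -0.0, 0.76]
force: [0.3, -0.2, -0.2]
gripper_width: 0.0002
finger_force: 0.0
crank_pivot [([0.4712, -0.0157, 0.1426], 0.8), ([0.5146, 0.0212, 0.1252], 0.36)]
crank_tip [([0.5354, 0.0421, 0.1505], 0.48)]
wheel_center [([0.4808, -0.1251, 0.0596], 0.7), ([0.5127, 0.0193, 0.1247], 0.6), ([0.624, -0.1228, -0.0031], 0.37)]
jaw [([0.4791, -0.1268, 0.0603], 0.68)]
pot [([0.4768, -0.1577, 0.0165], 0.88), ([0.5153, -0.3295, -0.0019], 0.64), ([0.6573, -0.2572, 0.0019], 0.63)]
reagent [([0.6265, -0.1211, 0.0002], 0.91), ([0.5122, 0.0184, 0.1236], 0.15)]
beaker []
tub [([0.6601, 0.1068, 0.0], 0.66)]
crank_pivot [([0.4694, -0.0194, 0.152], 0.87)]
crank_tip [([0.534, 0.0409, 0.1479], 0.56)]
wheel_center [([0.5125, 0.0173, 0.1269], 0.98)]
jaw [([0.4808, -0.1245, 0.0558], 0.67)]
pot [([0.6532, -0.259, 0.0002], 0.83), ([0.4745, -0.1548, 0.0189], 0.78), ([0.5078, -0.3307, 0.0031], 0.67)]
reagent [([0.6261, -0.1197, -0.002], 0.94), ([0.513, 0.0192, 0.1234], 0.18)]
beaker [([0.3523, -0.1236, 0.0021], 0.69)]
tub [([0.6641, 0.1101, -0.0046], 0.77)]
```

View pics/l.png

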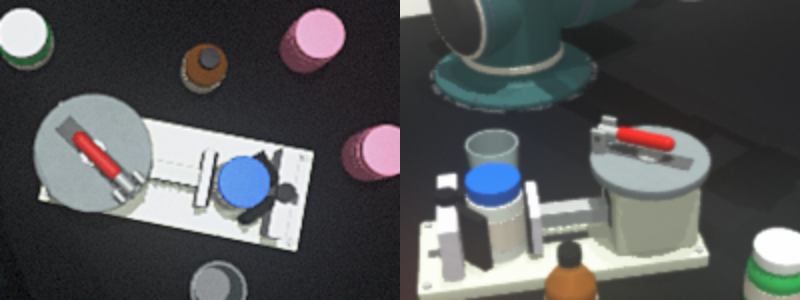

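The pot sits in the V with the jaw against it, the handle lies flat across the wheel, the wheel angle is unchanged and the bystanders have not moved. I hand it in.

```bash
python3 -c "
from workcell import env
print(env.job_done())"
```

```text
the job is handed in; nothing more can be done
None
```

The job is handed in, with no verdict returned: the pot is clamped upright against the stop at an estimated 35 N (inferred from the crank force), the handle is folded flat, and the bottle, beaker and tub stand where they were.

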